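# Draw the gate of the feed hopper

## Task

Draw the slide gate of the green feed hopper sideways out of its chute by the red grip until it hits its end stop, so that the white stone balls run down into the tray. Let go and leave the gate standing fully open with all the balls in the tray.

Things in the scene. Friction and masses are not known exactly. Their poses are not given: they have to be found in the camera images.
- hopper: Green feed hopper, bolted down. Origin on the table under the gate; x points up the chute to the bin, z up; the gate draws out level along -y. Bin: x 4 to 128 mm, up to 87 mm wide, 131 mm high. The chute slopes to -x into an open tray: inside x -141 to -45, y -51 to 51 mm, floor 6 mm, walls 42 mm high. Base plate to x = -145 mm. Aluminium gate guide out to y = -84 mm, 97 mm high.
- gate (a joint): Travel of the slide gate in m: 0 shut, 0.070 at its end stop. It starts shut or up to 6 mm open. Drawing it takes about 3 N; it stays where it is left.
- gate_grip (a point): Point to hold, 132 mm above the table, in the red upright grip on the gate's outer end (107 mm along -y from the hopper's origin when shut). The red block is 20 mm along the hopper's x, 26 mm along its y, from 106 to 156 mm above the table, the highest thing there. Axes as the hopper's; it moves along -y as the gate opens.
- ball_rear_center (a point): Centre of the last (furthest up) of three white stone balls, 32 mm in diameter, in a row in the chute behind the gate. They roll out by themselves once the gate is drawn, this one last. In the tray its centre lies about 22 mm above the table.

How it is judged:
By the outcome, as a careful person would: the job done as asked, in the order asked, and still so for the second after the job is handed in, with the robot touching nothing.
It also fails if it takes over 32 s, if anything falls off the work surface, if the arm or the gripper's body presses on something with over 40 N, if the wrist force passes 120 N, or if a joint passes its speed limit or range.

## Robot

A 6-joint arm with a two-finger parallel gripper is mounted at the origin on the work surface; the furniture and walls round the work are solid. World frame = base frame: x ahead of the robot, y to its left, z up, the work surface at z = 0. Lengths are in m, angles in rad, forces in N, time in s.
With the tool pointing down it reaches from about 0.35 to 0.975 m from the base axis. Payload 4.9 kg.
Tool frame: the origin (TCP) lies midway between the tips of the shut fingers; the grasp point (between the pads) lies 19 mm behind it; z points along the fingers, y is the direction in which the jaws open and shut (so a half turn about z gives the same grasp; the last joint's range is limited). The gripper opens to 85 mm and grips with 20 to 120 N. Pads are 22 mm wide; open, the fingers measure 114 mm over their backs; the gripper's body (76 mm by 85 mm) begins 54 mm behind the grasp point. The pads swing forward as they close: fully open they stand 13 mm farther back than shut.
Start: joints at [-1.295, 0.053, 1.613, -0, 1.476, -0.119], TCP at [0.24, -0.577, 0.231] pointing down, gripper open.
Joint ranges: [-3.01, 3.01], [-1.01, 2.22], [0.06, 2.58], [-1.02, 4.17], [0.09, 2.62], [-3.14, 3.14]. Speed limits (rad/s): [2.57, 2.57, 3.14, 3.14, 3.14, 3.14].

## Interface

Orientations are given as a rotation vector (axis times angle).
In Python, from station import ctrl gives the robot as it stands.
- The arm moves only by the tool play_rows, never from a script. Its argument "motion" is a list that holds one entry, the list of rows, each a list of 7 numbers: the closure, from -1 (fully open) to 1 (shut), then the shift along the tool's x, y, z in cm, then the turn, a rotation vector about the tool's x, y, z in degrees. A call has 1 to 20 rows; each row is the pose to reach, as a shift and turn from the pose measured when the call began, along the tool's axes at that moment; what a row does not reach only later rows make up. A row lasts 1/8 s, in which the tool goes at most 62.5 mm and 10.7 degrees, less where a joint would pass 70% of its speed; a pose out of reach is approached as far as the arm can. A call with a gripper value outside its range is refused whole. The fingers move at their own pace and stop on an object; "newtons" is the grip in N (left out, the last holds). Time passes only in rows, so rows that repeat a pose let the fingers close. It gives the time, the measured TCP pose, the force and the opening at its end, in the units of the state.
- ctrl.get_obs(): the state, without advancing time (a new reading comes with each control period).
- ctrl.get_image(name): name is "scene" or "side" or "wrist"; returns a dict with "color" (384x512x3 uint8, red, green, blue), "mtx" (3x3 intrinsics, pixels), "T" (4x4, takes a point from camera to world coordinates). Camera axes: x right, y up, looking along -z (the intrinsics and any distortion apply to the point x, -y, -z); pixel columns grow to the right and rows downward; lengths in m; the calibration is good to about 2 mm. A picture is of the moment at which its call begins. There is no depth.
- ctrl.finish_job(): hands the job in, once; it reports no verdict.
The state is a dict: "t": time; "q": joint angles; "dq": joint speeds; "effort": joint torques, N m; "tool_pos": TCP position; "tool_rot": TCP orientation; "contact_force": force on the tool from outside, world axes, zero at the start; "wrist_torque": the same for the moment, N m; "opening": finger opening in m.
Only numpy, scipy, OpenCV 4.12 (cv2) and the standard library are available. Lean on these libraries where they do the work, as an engineer would, in place of code of your own. Each camera call takes 0.05 s, during which the arm holds its last target.

## Working session

There is one attempt and no reset: what is moved stays moved. The work goes in short steps, Python scripts to look and compute and a tool call to move; the robot and the scene stay as the last step left them, time stands still between calls to the robot, and variables do not carry over. Pictures are saved under pics/ and viewed, and the job is handed in when it is done.

Besides the shell and the picture viewer there is one more tool, called after "Request:" as name([rows], argument=value, ...), one row to a line, values as JSON. play_rows: Moves the arm, as the interface text tells. Its arguments: {"type":"object","properties":{"motion":{"type":"array"},"newtons":{"type":"number"}},"required":["motion"]}

```bash
mkdir -p pics; cat > h.py <<'E'
from station import ctrl
import cv2,numpy as np,pickle
def snap(n,tag):
    im=ctrl.get_image(n); cv2.imwrite(f'pics/{tag}_{n}.png',im['color'][:,:,::-1]); pickle.dump(im,open(f'pics/{tag}_{n}.pkl','wb')); return im
def ray(im,u,v):
    K=np.array(im['mtx']);T=np.array(im['T'])
    d=np.linalg.inv(K)@[u,v,1]; d=T[:3,:3]@[d[0],-d[1],-d[2]]
    return T[:3,3],d/np.linalg.norm(d)
def onz(im,u,v,z):
    o,d=ray(im,u,v); return o+d*(z-o[2])/d[2]
def proj(im,p):
    K=np.array(im['mtx']);T=np.array(im['T'])
    c=T[:3,:3].T@(np.array(p)-T[:3,3]); c=K@[c[0],-c[1],-c[2]]; return c[:2]/c[2]
E
python3 - <<'E'
from h import *
for n in("scene","side","wrist"):
    im=snap(n,'a'); print(n,im['mtx'],im['T'],im.keys())
    c=im['color'].astype(int); m=((c[:,:,0]>110)&(c[:,:,1]<70)&(c[:,:,2]<70)).astype(np.uint8)
    k,l,s,ce=cv2.connectedComponentsWithStats(m)
    for i in range(1,k):
        if s[i,4]>30: print('red',s[i],ce[i])
o=ctrl.get_obs();print(o)
E
```

```text
scene [[402.99592255   0.         263.24717264]
 [  0.         402.99592255 188.670158  ]
 [  0.           0.           1.        ]] [[ 0.47171124  0.42439214 -0.77290349 -0.17787495]
 [-0.88174182  0.22260391 -0.41590726 -0.44137604]
 [-0.00445643  0.87768947  0.47920907  0.50949278]
 [ 0.          0.          0.          1.        ]] dict_keys(['color', 'mtx', 'T'])
red [265 178  13  24 272] [271.18014706 190.08088235]
red [ 51 200  11  11  51] [ 55.98039216 204.80392157]
side [[422.53213491   0.         256.8113035 ]
 [  0.         422.53213491 187.4599345 ]
 [  0.           0.           1.        ]] [[-0.97767865  0.11681823 -0.17463666  0.32941957]
 [-0.20943977 -0.60799447  0.76581832  0.56184192]
 [-0.01671658  0.78530008  0.6188896   0.62719047]
 [ 0.          0.          0.          1.        ]] dict_keys(['color', 'mtx', 'T'])
red [277 154  10   8  76] [281.48684211 157.59210526]
red [ 424  180   71   26 1261] [459.68596352 192.81363997]
red [448 248  33  21 226] [464.95132743 257.22566372]
wrist [[336.82139759   0.         253.55528899]
 [  0.         336.82139759 186.8881
[... 242 characters left out ...]
.        ]] dict_keys(['color', 'mtx', 'T'])
{'t': 0.15, 'q': array([-1.29501548e+00,  5.32224265e-02,  1.61397385e+00, -7.03439740e-06,
        1.47599427e+00, -1.18984074e-01]), 'dq': array([-0.00053877, -0.0010951 , -0.00409677,  0.00030271,  0.00017866,
        0.0010836 ]), 'effort': array([ 6.14897781e-04, -3.94241703e+01, -3.70722127e+01, -6.94359574e-05,
        4.69856837e-03, -1.90703679e-05]), 'tool_pos': array([ 0.24024484, -0.57645826,  0.2303376 ]), 'tool_rot': array([-3.07903139e+00, -6.15765401e-01,  2.07435683e-04]), 'contact_force': array([ 1.34259758, -0.89643376,  0.62281557]), 'wrist_torque': array([-0.02108303,  0.01085107, -0.00990887]), 'opening': 0.08551705294516851}
```

View pics/a_scene.png

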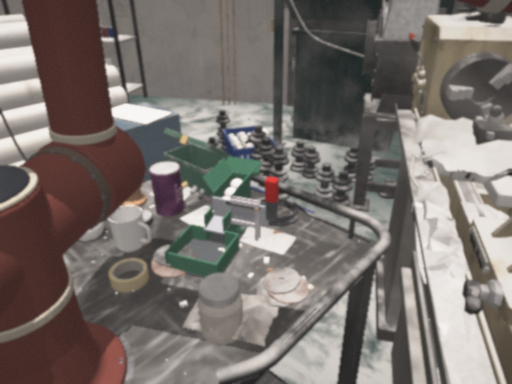

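View pics/a_side.png

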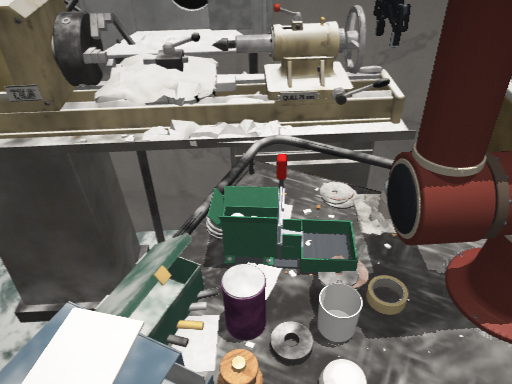

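View pics/a_wrist.png

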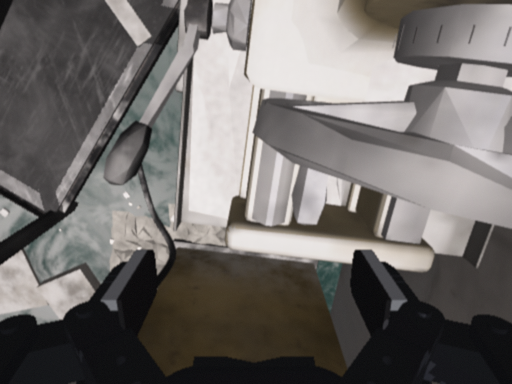

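The scene view shows the red grip at about (271,190), the guide at (237,205) and the tray at (203,248). In the side view the grip is at about (282,167) and the tray at (328,245). The wrist view shows only the lathe side. Next I'll triangulate the grip and the tray corners.

```bash
python3 - <<'E'
from h import *
ims={n:pickle.load(open(f'pics/a_{n}.pkl','rb')) for n in('scene','side')}
R={'scene':(255,165,290,215),'side':(268,145,298,190)}
for n,im in ims.items():
    x0,y0,x1,y1=R[n]; c=im['color'].astype(int)
    m=np.zeros(c.shape[:2],np.uint8); s=c[y0:y1,x0:x1]
    m[y0:y1,x0:x1]=(s[:,:,0]>2*s[:,:,1])&(s[:,:,0]>2*s[:,:,2])&(s[:,:,0]>50)
    v,u=np.nonzero(m); print(n,u.min(),u.max(),v.min(),v.max(),u.mean(),v.mean())
    for r in range(v.min(),v.max()+1): print(r,u[v==r].min(),u[v==r].max(),end='; ')
    print()
a=cv2.resize(ims['scene']['color'][150:290,150:310,::-1],None,fx=5,fy=4.2,interpolation=cv2.INTER_CUBIC)[:600,:800]
cv2.imwrite('pics/zs.png',cv2.resize(ims['scene']['color'][150:285,150:330,::-1],None,fx=4.4,fy=4.4,interpolation=cv2.INTER_CUBIC))
cv2.imwrite('pics/zd.png',cv2.resize(ims['side']['color'][145:280,200:380,::-1],None,fx=4.4,fy=4.4,interpolation=cv2.INTER_CUBIC))
E
```

```text
scene 264 278 176 202 271.34615384615387 188.92628205128204
176 268 269; 177 267 275; 178 267 277; 179 266 277; 180 265 277; 181 265 277; 182 265 277; 183 264 277; 184 264 277; 185 265 277; 186 265 277; 187 266 277; 188 266 278; 189 266 278; 190 266 278; 191 266 278; 192 266 278; 193 266 277; 194 265 277; 195 266 277; 196 266 277; 197 266 276; 198 266 277; 199 266 276; 200 266 276; 201 267 276; 202 272 275; 
side 277 286 154 179 281.3109243697479 165.96218487394958
154 279 285; 155 277 286; 156 277 286; 157 277 286; 158 277 286; 159 277 286; 160 277 286; 161 277 286; 162 277 286; 163 277 286; 164 277 286; 165 277 286; 166 277 285; 167 277 285; 168 277 286; 169 277 286; 170 277 285; 171 277 285; 172 277 285; 173 277 285; 174 277 285; 175 277 285; 176 277 285; 177 277 285; 178 278 284; 179 280 283;
```

View pics/zs.png

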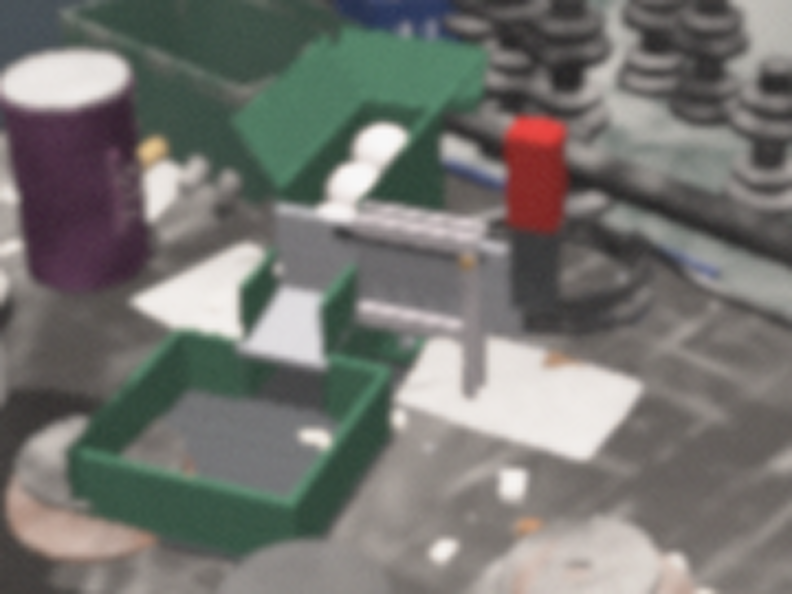

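View pics/zd.png

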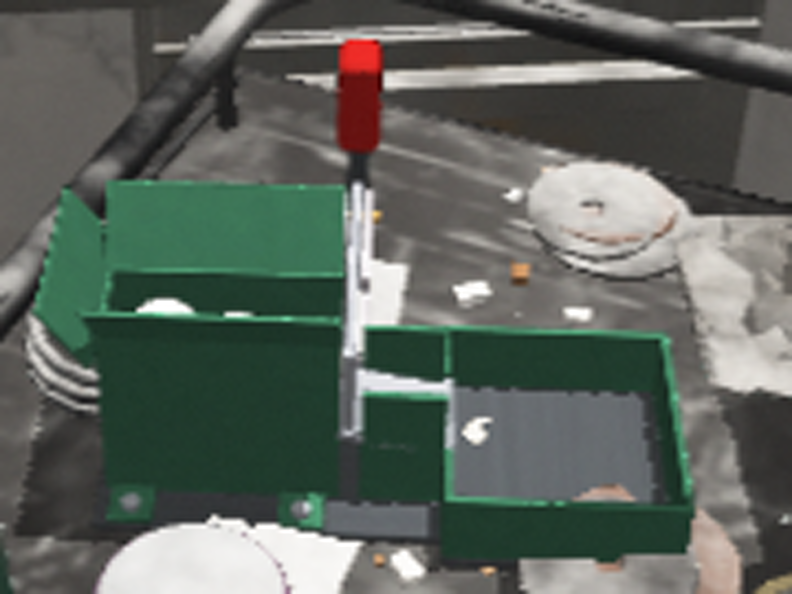

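```bash
python3 - <<'E'
from h import *
S,D=[pickle.load(open(f'pics/a_{n}.pkl','rb')) for n in('scene','side')]
def tri(a,b):
    o1,d1=ray(S,*a);o2,d2=ray(D,*b)
    t=np.linalg.lstsq(np.c_[d1,-d2],o2-o1,rcond=None)[0]
    p,q=o1+d1*t[0],o2+d2*t[1]; return (p+q)/2,np.linalg.norm(p-q)
print('grip',tri((271.5,189.2),(281.5,166.5)))
# top face centre
print('scene top z156',onz(S,271.5,178,.156),'side top',onz(D,281.7,157,.156))
z=lambda l,ox,oy:[(x/4.4+ox,y/4.4+oy) for x,y in l]
print('scene tray FL FR BR BL')
P=[onz(S,*p,.042) for p in z([(78,455),(295,505),(388,368),(182,335)],150,150)]
Q=[onz(D,*p,.042) for p in z([(692,507),(668,338),(448,328),(443,500)],200,145)]
for p,q in zip(P,Q): print(p[:2],q[:2])
for L in(P,Q):
  for i in range(4):
    d=L[(i+1)%4]-L[i]; print(np.linalg.norm(d),np.degrees(np.arctan2(d[1],d[0])))
# rail points: scene vs side
print('plate/rail')
for p in((380,230),(300,190),(330,207)): print(p,onz(S,*p,0.1))
E
```

```text
grip (array([ 0.43536142, -0.12890982,  0.13166972]), np.float64(0.0019975174729263733))
scene top z156 [ 0.4373985  -0.12843442  0.156     ] side top [ 0.4343792  -0.12577931  0.156     ]
scene tray FL FR BR BL
[0.26981404 0.00345988] [0.26926089 0.01308466]
[ 0.28543793 -0.09683112] [ 0.28279674 -0.08895663]
[ 0.38633649 -0.08000799] [ 0.3824301  -0.07638399]
[0.36416074 0.01983789] [0.37096161 0.02932071]
0.10150069263261971 -81.1453197922081
0.10229143314243619 9.466029319481338
0.10227885124603218 102.52212308609373
0.09575770951453456 -170.1519405581573
0.10293514379738065 -82.44379084795347
0.10042349582455679 7.192087839024094
0.10632501582962946 96.19211894853204
0.10298856598950817 -170.92953539612245
plate/rail
(380, 230) [ 0.44373599 -0.34259293  0.1       ]
(300, 190) [ 0.51338517 -0.15727669  0.1       ]
(330, 207) [ 0.47727142 -0.23679084  0.1       ]
```

```bash
python3 - <<'E'
from h import *
S,D=[pickle.load(open(f'pics/a_{n}.pkl','rb')) for n in('scene','side')]
for uv in((300,193),(330,208),(360,222),(386,240)):
    print(uv,[ (z,onz(S,*uv,z)[:2].round(3).tolist(),proj(D,onz(S,*uv,z)).round().tolist()) for z in(0,.05,.1,.15,.2,.25)])
E
```

```text
(300, 193) [(0, [0.667, -0.094], [176.0, 212.0]), (0.05, [0.584, -0.128], [214.0, 189.0]), (0.1, [0.502, -0.162], [253.0, 166.0]), (0.15, [0.419, -0.197], [295.0, 142.0]), (0.2, [0.336, -0.231], [338.0, 116.0]), (0.25, [0.253, -0.265], [383.0, 90.0])]
(330, 208) [(0, [0.633, -0.188], [203.0, 188.0]), (0.05, [0.553, -0.213], [237.0, 169.0]), (0.1, [0.474, -0.238], [272.0, 148.0]), (0.15, [0.394, -0.263], [310.0, 127.0]), (0.2, [0.315, -0.288], [349.0, 104.0]), (0.25, [0.235, -0.313], [391.0, 81.0])]
(360, 222) [(0, [0.606, -0.27], [223.0, 169.0]), (0.05, [0.529, -0.287], [254.0, 153.0]), (0.1, [0.452, -0.304], [286.0, 135.0]), (0.15, [0.376, -0.321], [321.0, 115.0]), (0.2, [0.299, -0.337], [357.0, 95.0]), (0.25, [0.222, -0.354], [397.0, 73.0])]
(386, 240) [(0, [0.564, -0.339], [245.0, 156.0]), (0.05, [0.491, -0.349], [273.0, 141.0]), (0.1, [0.418, -0.359], [303.0, 124.0]), (0.15, [0.346, -0.369], [335.0, 107.0]), (0.2, [0.273, -0.379], [369.0, 88.0]), (0.25, [0.2, -0.389], [406.0, 67.0])]
```

```bash
cat >> h.py <<'E'
from scipy.spatial.transform import Rotation as Ro
def go(p,jaw=None):
    o=ctrl.get_obs(); R=Ro.from_rotvec(o['tool_rot']); 
    print('tool',o['tool_pos'].round(4),'t',o['t'],'jaw ang',np.degrees(np.arctan2(*R.as_matrix()[[1,0],1])),'z',R.as_matrix()[:,2].round(4),'f',o['contact_force'].round(1),'open',o['opening'])
    print('shift cm',(R.inv().apply(np.array(p)-o['tool_pos'])*100).round(2))
    if jaw is not None:
        a=np.radians(jaw); y=[np.cos(a),np.sin(a),0]; z=[0,0,-1]; x=np.cross(y,z)
        print('turn',np.degrees((R.inv()*Ro.from_matrix(np.c_[x,y,z])).as_rotvec()).round(2))
E
python3 -c "
from h import *
go([.4354,-.1285,.24],-81)"
```

```text
tool [ 0.2402 -0.5765  0.2303] t 0.15 jaw ang -67.381589550411 z [-4.0e-04  1.5e-03 -1.0e+00] f [ 1.3 -0.9  0.6] open 0.08551705294516851
shift cm [ 35.24 -33.85  -0.91]
turn [-0.09  0.   13.62]
```

Request:
play_rows([
  [[-0.5,0,0,-3,0,0,0],[-0.5,2,-2,-5,0,0,0],[-0.5,5,-5,-6,0,0,2],[-0.5,8.5,-8.5,-6,0,0,4],[-0.5,12,-12,-6,0,0,6],[-0.5,16,-15.5,-6,0,0,8],[-0.5,20,-19,-6,0,0,10],[-0.5,24,-23,-6,0,0,12],[-0.5,28,-27,-5,0,0,13.6],[-0.5,32,-30.5,-3,0,0,13.6],[-0.5,34.5,-33,-1.5,0,0,13.6],[-0.5,35.2,-33.8,-0.9,0,0,13.6],[-0.5,35.2,-33.8,-0.9,0,0,13.6],[-0.5,35.2,-33.8,-0.9,0,0,13.6]],
], newtons=40)

```text
t: 1.9
tool_pos: [0.4352, -0.1302, 0.2406]
tool_rot: [-3.131, -0.245, -0.001]
contact_force: [0.5, -0.2, 1.0]
opening: 0.064
```

```bash
python3 -c "
from h import *
go([.4354,-.1285,.115],-81)
snap('wrist','b');snap('side','b')
im=np.hstack([cv2.imread('pics/b_wrist.png'),cv2.imread('pics/b_side.png')]);cv2.imwrite('pics/b2.png',cv2.resize(im,(800,300)))"
```

```text
tool [ 0.4352 -0.1302  0.2406] t 1.9 jaw ang -81.06136360976696 z [ 3.e-04  7.e-04 -1.e+00] f [ 0.5 -0.2  1. ] open 0.06404366802449826
shift cm [ 0.04 -0.16 12.57]
turn [-0.04 -0.02 -0.06]
```

View pics/b_wrist.png

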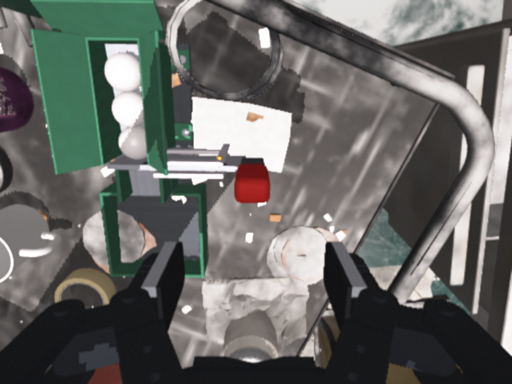

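View pics/b_side.png

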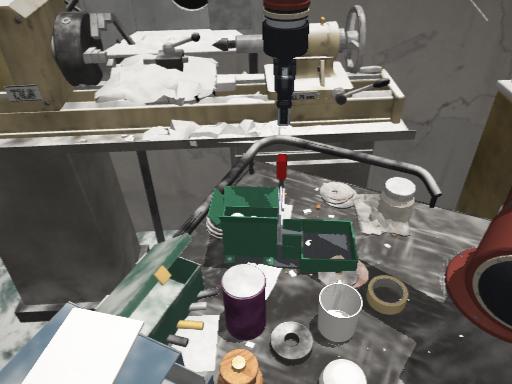

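The wrist view shows the grip at about (252,183), between the fingers' columns, with the gate axis horizontal and square to the jaws. I'll check the estimate against the wrist camera.

```bash
python3 - <<'E'
from h import *
W=pickle.load(open('pics/b_wrist.pkl','rb'))
c=W['color'].astype(int)
m=(c[:,:,0]>2*c[:,:,1])&(c[:,:,0]>2*c[:,:,2])&(c[:,:,0]>50); m[:120]=0;m[230:]=0
v,u=np.nonzero(m);print(u.min(),u.max(),v.min(),v.max())
for r in range(v.min(),v.max()+1,3): print(r,u[v==r].min(),u[v==r].max(),c[r,252],end='; ')
a=np.radians(9);ex=np.array([np.cos(a),np.sin(a),0]);ey=np.array([-np.sin(a),np.cos(a),0])
for z in(.106,.156):
  for sx,sy in((1,1),(1,-1),(-1,-1),(-1,1)): print(z,sx,sy,proj(W,np.array([.4354,-.1285,z])+ex*.01*sx+ey*.013*sy).round(1))
E
```

```text
235 269 163 202
163 243 244 [62 34 35]; 166 239 264 [100  21  20]; 169 238 266 [101  21  19]; 172 237 267 [101  21  19]; 175 236 268 [105  21  20]; 178 236 268 [119  22  21]; 181 235 268 [151  31  29]; 184 235 269 [166  38  36]; 187 235 269 [171  40  38]; 190 235 269 [168  38  36]; 193 235 269 [164  35  33]; 196 235 269 [160  33  31]; 199 236 267 [155  29  27]; 202 241 257 [142  49  48]; 0.106 1 1 [236.  161.7]
0.106 1 -1 [266.7 161.6]
0.106 -1 -1 [266.5 184.2]
0.106 -1 1 [236.4 184.2]
0.156 1 1 [232.4 178.5]
0.156 1 -1 [269.3 178.4]
0.156 -1 -1 [269. 205.]
0.156 -1 1 [233. 205.]
```

The wrist camera agrees with the estimate to about 1 px (under 1 mm), so I'll descend and grip.

Request:
play_rows([
  [[-0.5,0,-0.1,3,0,0,0],[-0.5,0,-0.1,6,0,0,0],[-0.5,0,-0.1,8.5,0,0,0],[-0.5,0,-0.1,10.5,0,0,0],[-0.5,0,-0.1,12,0,0,0],[-0.5,0,-0.1,12.3,0,0,0],[-0.5,0,-0.1,12.3,0,0,0],[0.2,0,-0.1,12.3,0,0,0],[0.6,0,-0.1,12.3,0,0,0],[0.6,0,-0.1,12.3,0,0,0],[0.6,0,-0.1,12.3,0,0,0],[0.6,0,-0.1,12.3,0,0,0]],
], newtons=40)

```text
t: 3.5
tool_pos: [0.4356, -0.1293, 0.1186]
tool_rot: [-3.132, -0.244, -0.003]
contact_force: [-0.9, -0.8, 5.2]
opening: 0.0258
```

```bash
python3 -c "
from h import *
a=np.radians(9)
go(np.array([.4354,-.1285,.117])+.07*np.array([np.sin(a),-np.cos(a),0]),-81)
snap('side','c')
im=cv2.imread('pics/c_side.png')[100:280,180:400];cv2.imwrite('pics/c2.png',cv2.resize(im,None,fx=3.3,fy=3.3))"
```

```text
tool [ 0.4356 -0.1293  0.1186] t 3.5 jaw ang -81.10688965267649 z [ 1.7e-03  5.0e-04 -1.0e+00] f [-0.9 -0.8  5.2] open 0.02576547126669837
shift cm [0.   6.92 0.16]
turn [-0.01 -0.1  -0.11]
```

View pics/c2.png

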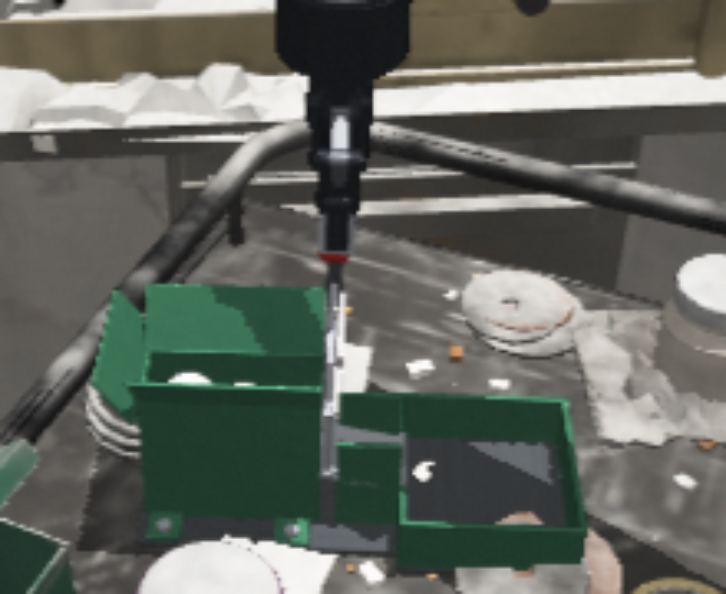

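The grip is held: the opening is 25.8 mm against a 26 mm block. I'll draw most of the way, then finish in smaller steps.

Request:
play_rows([
  [[0.6,0,0.3,0,0,0,0],[0.6,0,0.8,0,0,0,0],[0.6,0,1.4,0,0,0,0],[0.6,0,2.0,0,0,0,0],[0.6,0,2.6,0,0,0,0],[0.6,0,3.2,0,0,0,0],[0.6,0,3.8,0,0,0,0],[0.6,0,4.4,0,0,0,0],[0.6,0,5.0,0,0,0,0],[0.6,0,5.5,0,0,0,0],[0.6,0,5.9,0,0,0,0],[0.6,0,6.2,0,0,0,0],[0.6,0,6.2,0,0,0,0]],
])

```text
t: 5.18
tool_pos: [0.4446, -0.1916, 0.1186]
tool_rot: [3.132, 0.243, -0.0]
contact_force: [-4.9, 0.3, 4.8]
opening: 0.0253
```

```bash
python3 -c "
from h import *
a=np.radians(9)
go(np.array([.4356,-.1293,.1186])+.07*np.array([np.sin(a),-np.cos(a),0]),-81)"
```

```text
tool [ 0.4446 -0.1916  0.1186] t 5.175 jaw ang -81.13739580168087 z [-2.e-04 -5.e-04 -1.e+00] f [-4.9  0.3  4.8] open 0.025291993764298585
shift cm [0.09 0.7  0.  ]
turn [ 0.03  0.01 -0.14]
```

Request:
play_rows([
  [[0.6,0,0.2,0,0,0,0],[0.6,0,0.4,0,0,0,0],[0.6,0,0.5,0,0,0,0],[0.6,0,0.5,0,0,0,0]],
])

```text
t: 5.68
tool_pos: [0.445, -0.1952, 0.1186]
tool_rot: [-3.129, -0.243, 0.002]
contact_force: [-5.4, 9.0, 8.0]
opening: 0.0256
```

Request:
play_rows([
  [[0.6,0,0.1,0,0,0,0],[0.6,0,0.2,0,0,0,0],[0.6,0,0.2,0,0,0,0]],
])

```text
t: 6.05
tool_pos: [0.445, -0.1951, 0.1185]
tool_rot: [-3.124, -0.244, 0.004]
contact_force: [-6.0, 14.0, 8.4]
opening: 0.0255
```

Request:
play_rows([
  [[0.6,0,0.15,0,0,0,0],[0.6,0,0.3,0,0,0,0],[0.6,0,0.3,0,0,0,0]],
])

```text
t: 6.42
tool_pos: [0.4449, -0.195, 0.1184]
tool_rot: [-3.117, -0.245, 0.007]
contact_force: [-6.7, 17.6, 12.2]
opening: 0.0256
```

```bash
python3 -c "
from h import *
go([.445,-.195,.1186],-81)
snap('side','d');snap('scene','d')
for n,(x,y) in dict(side=(180,100),scene=(150,110)).items():
  im=cv2.imread(f'pics/d_{n}.png')[y:y+180,x:x+220];cv2.imwrite(f'pics/d2{n}.png',cv2.resize(im,None,fx=3.3,fy=3.3))"
```

```text
tool [ 0.4449 -0.195   0.1184] t 6.425 jaw ang -80.9999258746539 z [-0.0054  0.0148 -0.9999] f [-6.7 17.6 12.2] open 0.025606255512913286
shift cm [ 0.01  0.   -0.02]
turn [-0.88  0.17  0.  ]
```

View pics/d2side.png

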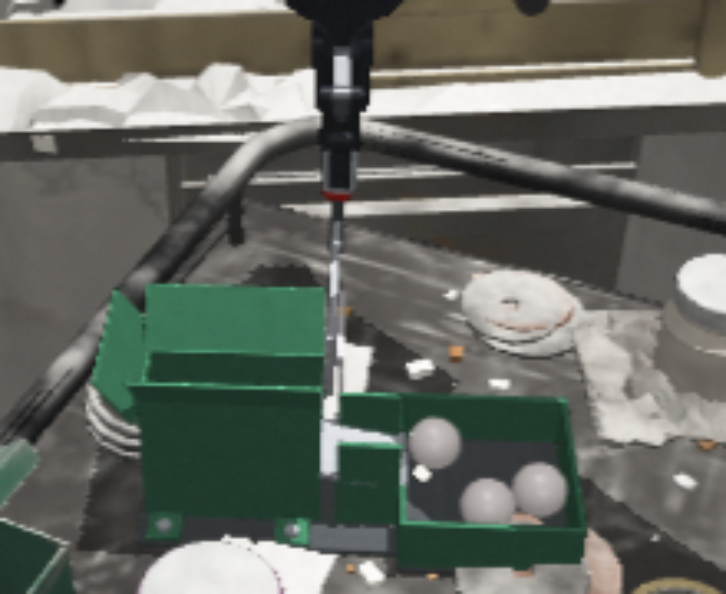

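View pics/d2scene.png

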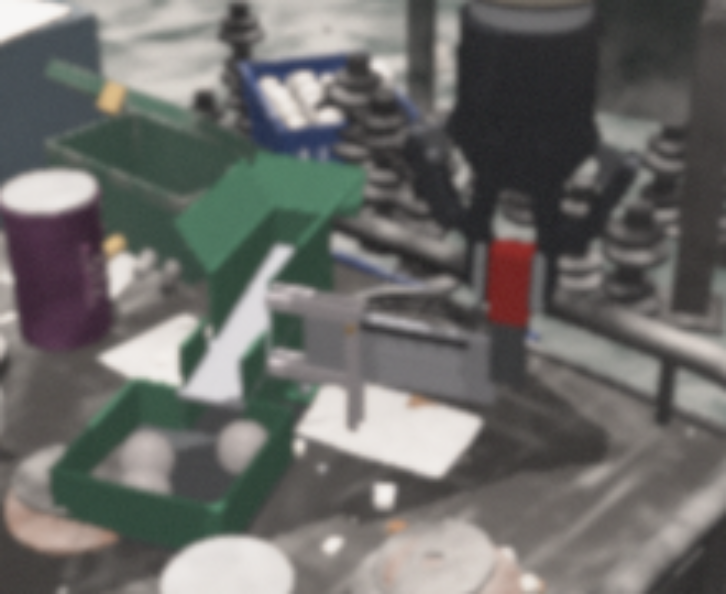

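All three balls are in the tray and the chute is empty. The gate no longer moves while the pull has risen to about 18 N, so it is at its stop. Next I'll release and lift.

Request:
play_rows([
  [[0.6,0,0.05,0,-0.9,0,0],[0.6,0,0.05,0,-0.9,0,0],[0.2,0,0.05,0,-0.9,0,0],[-0.5,0,0.05,0,-0.9,0,0],[-0.5,0,0.05,0,-0.9,0,0],[-0.5,0,0.05,0,-0.9,0,0],[-0.5,0,0.05,0,-0.9,0,0],[-0.5,0,0.05,-1.5,-0.9,0,0],[-0.5,0,0.05,-4,-0.9,0,0],[-0.5,0,0.05,-8,-0.9,0,0],[-0.5,0,0.05,-12,-0.9,0,0],[-0.5,0,0.05,-14,-0.9,0,0],[-0.5,0,0.05,-14,-0.9,0,0]],
])

```text
t: 8.15
tool_pos: [0.4465, -0.198, 0.2604]
tool_rot: [3.129, 0.246, 0.0]
contact_force: [0.6, 0.1, 0.5]
opening: 0.0642
```

```bash
python3 - <<'E'
from h import *
go([.445,-.195,.25],-81)
S=snap('scene','e');D=snap('side','e');W=snap('wrist','e')
def red(im,b):
    c=im['color'].astype(int);x0,y0,x1,y1=b
    m=np.zeros(c.shape[:2],bool);m[y0:y1,x0:x1]=((c[:,:,0]>2*c[:,:,1])&(c[:,:,0]>2*c[:,:,2])&(c[:,:,0]>50))[y0:y1,x0:x1]
    v,u=np.nonzero(m);return (u.min()+u.max())/2,(v.min()+v.max())/2
a=red(S,(285,165,325,230));b=red(D,(268,125,300,175));print(a,b)
o1,d1=ray(S,*a);o2,d2=ray(D,*b);t=np.linalg.lstsq(np.c_[d1,-d2],o2-o1,rcond=None)[0]
p,q=o1+d1*t[0],o2+d2*t[1];print((p+q)/2,np.linalg.norm(p-q))
cv2.imwrite('pics/e2.png',cv2.resize(np.hstack([S['color'][110:290,150:370,::-1],D['color'][100:280,180:400,::-1]]),(800,327)))
E
```

```text
tool [ 0.4465 -0.198   0.2604] t 8.15 jaw ang -80.99402768271028 z [ 3.e-04 -3.e-03 -1.e+00] f [0.6 0.1 0.5] open 0.06417382816827218
shift cm [-0.1  -0.32  1.04]
turn [0.17 0.01 0.01]
(np.float64(304.5), np.float64(195.5)) (np.float64(282.0), np.float64(148.5))
[ 0.44486856 -0.19496443  0.13086208] 0.0005342686388340448
```

View pics/e2.png

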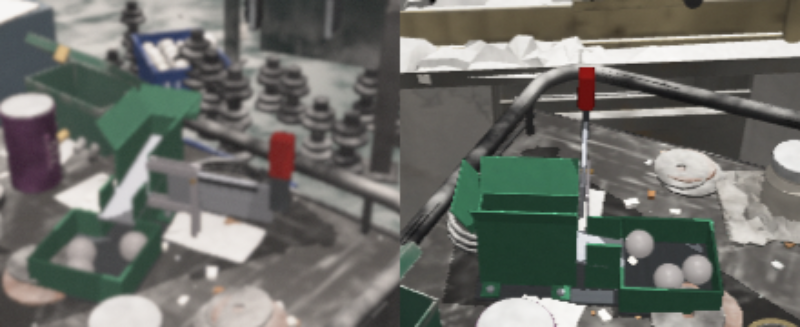

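View pics/e_wrist.png

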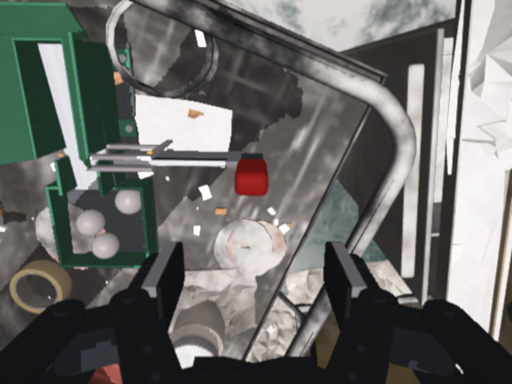

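The grip stayed where I let go of it, triangulated at (0.445, -0.195, 0.131). The three balls are in the tray and the gripper is clear.

```bash
python3 -c "
from station import ctrl
print(ctrl.finish_job())"
```

```text
the job is handed in; nothing more can be done
None
```

I drew the gate by its red grip to its end stop, let go and lifted clear, then handed the job in at about 8.3 s. All three balls ran into the tray.

- **End stop:** the grip moved about 67 mm and then stopped moving while the pull rose from 9 to 18 N. Since the gate can start up to 6 mm open, that fits the 70 mm travel, with about 3 mm already open at the start. I did not measure the gate's opening directly, so the stall is the main evidence.
- **After release:** the grip measured (0.445, -0.195, 0.131), the same place in x and y where I let go of it. The three balls show in the tray, the chute is empty, and the gripper touches nothing (force about 0.8 N).
- **Small mismatches:** my hopper yaw was slightly off, giving about 5 to 7 N of side force during the pull. The tray-corner angles from the two cameras also differed by a few degrees. Neither affected the result.

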